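Level the alignment stand and hold its sprung pointer rod at the mark

TASK

The optical alignment stand on the spectrometer bench has a tilted platform: first, with the pointer rod still home in its tube, turn the grey tilt knob until the platform sits level, its top flush with the two fixed steel posts beside it. Then draw the telescoping pointer rod out of its tube by its upright handle, against the spring inside, until the pointer on the handle stands opposite the small mark clip on the scale bar, and finish holding it still there: do not let go at the end, the spring would pull it back. Leave the mark clip where it is set and do not disturb the glassware and the bottle.

Things in the scene. Friction and masses are not known exactly. Their poses are not given: they have to be found in the camera images.
- stand: Fixed aluminium stand; it cannot move. Origin on the bench at its middle; z up, y along the stand towards the knob. Base plate 150 (x) by 310 (y) by 15 mm, centred at y = +20. Hinge axis along x at y = -110, z = 50 mm. Two fixed steel level posts 16 x 16 mm at x = +-62, y = +95, tops at z = 62 mm. Upright jack screw 16 mm thick at x = 0, y = +150, the tilt knob on its top.
- platform (a joint): Tilt of the white platform about its hinge, rad; 0 is level, negative: the knob end hangs low (it starts so). 104 mm wide, 12 thick, top 62 mm above the bench when level, then flush with the level posts. It carries tube, rod, scale bar and mark. Tilt = 0.05 x knob angle; screw friction keeps it there (it gives under about 10 N up or down at the knob end).
- tilt_knob (a joint): Angle of the tilt knob about its vertical axis, rad, positive clockwise seen from above; clockwise raises the platform's knob end. At 0 the platform is level; it starts between -2.4 and -1.2; stops at -2.7 and +1.2. It stays where it is left, takes about 0.15 N m to turn, and does not rise or sink as it turns.
- knob_grip (a point): Point to grip the tilt knob, on its axis, 136 mm above the bench. The knob is grey plastic: a disc 38 mm across, 110 to 120 mm above the bench, and on it an upright bar grip 46 mm long (this point's x axis), 14 mm thick (its y axis), 30 mm tall, top at 150 mm. The axes turn with the knob.
- platform_edge (a point): Point on the platform's top surface, mid-width, 205 mm from the hinge axis towards the knob, between the two level posts; 62 mm above the bench when the platform is level.
- rod (a joint): How far the rod is drawn out, m; 0 is home, stop at 0.12. The steel rod, 14 mm thick, slides along the stand's -y out of an aluminium tube, 24 mm thick, that lies along the platform's middle, axis 28 mm above its top, mouth 100 mm from the stand's origin. A spring inside pulls it home: 2.4 N at 0, rising 80 N/m (9 N at 80 mm); friction 0.3 N. It goes home if let go.
- handle: Upright grey plastic handle on the rod's outer end, 16 x 16 mm square, from 2 to 70 mm above the rod's axis (to 160 mm above the bench when level). Origin on the rod's axis at the handle's middle: at home and level, 140 mm from the stand's origin along -y and 90 mm above the bench. Axes as the platform's (the stand's when level).
- handle_grip (a point): Point to grip on the handle: its middle, 50 mm above the rod's axis (140 mm above the bench when level), moving with the rod; axes as the platform's (the stand's when level).
- pointer_tip (a point): Tip of the thin steel pointer, 3 mm thick, that sticks out of the handle's foot 24 mm to the stand's +x side, 4 mm above the rod's axis, in line with the handle's middle; moves with the rod.
- mark_tip (a point): Middle of the mark's upright blade: a steel clip 10 mm long with a blade 3 mm thick (along the rod), 16 mm tall, on the steel scale bar (10 x 10 mm) that runs along the rod, 34 mm to its +x side, top 11 mm below the rod's axis. The blade's top is 12 mm above the rod's axis. Its y axis runs along the rod; the pointer is opposite when level with it along y.
- mark (a joint): Where the mark clip is set along the scale bar, m: equal to the rod's travel at which the pointer stands opposite the mark; between 0.05 and 0.095. The clip is clamped (30 N) and is to be left so.
- beaker: Glass beaker, 70 mm across, 85 mm tall, origin under its middle. Leave alone.
- flask: Small glass volumetric flask, 56 mm across, 112 mm tall, origin under its middle. Leave alone.
- bottle: White plastic bottle, 52 mm across, 120 mm tall, origin under its middle. Leave alone.

How it is judged:
By the outcome, as a careful person would: the job done as asked, in the order asked, and still so for the second after the job is handed in, while the arm keeps its last pose, push and grip.
It also fails if it takes over 64 s, if anything falls off the work surface, if the arm or the gripper's body presses on something with over 40 N, if the wrist force passes 120 N, or if a joint passes its speed limit or range.

ROBOT

A 7-joint arm with a two-finger parallel gripper is mounted at the origin on the work surface. World frame = base frame: x ahead of the robot, y to its left, z up, the work surface at z = 0. Lengths are in mm, angles in degrees, forces in N, time in s.
With the tool pointing down it reaches from about 425 to 950 mm from the base axis. Payload 16.7 kg.
Tool frame: the origin (TCP) lies where the fingers leave the gripper's body, on its centre line; the fingertips stand bot.finger_overhang ahead of it and the grasp point (between the pads) lies 78 mm ahead of it (bot.finger_overhang is the distance from the TCP to the fingertips, in mm); z points along the fingers, y is the direction in which the jaws open and shut (so a half turn about z gives the same grasp; the last joint's range is limited). The gripper opens to 94 mm and grips with 3 to 60 N. Pads are 16 mm wide; open, the fingers measure 119 mm over their backs; the gripper's body (75 mm by 177 mm) begins 78 mm behind the grasp point.
Start: joints at [-82.993, 24.414, 4.234, 92.017, -1.954, 63.644, -3.845], TCP at [181.224, 650.184, 302.667] pointing down, gripper open.
Joint ranges: [-163.25, 163.25], [-28.42, 122.38], [-70.27, 78.77], [12.13, 141.07], [-58.53, 238.53], [9.26, 117.41], [-156.51, 156.51]. Speed limits (degrees/s): [108.29, 108.29, 136.94, 136.94, 172.46, 172.46, 172.46].

INTERFACE

Orientations are given as a 3x3 rotation matrix whose columns are the frame's x, y, z axes.
In Python, from workcell import bot gives the robot as it stands. Calls block until the motion is done:
- bot.move_to(position, orientation): joint-space move of the TCP to a pose.
- bot.servo_line(position, rotation=None, vel=150): straight line of the TCP; rotation=None keeps the orientation; vel is the mean speed in mm/s.
- bot.goto_joints(angles): joint-space move.
- bot.ungrasp() and bot.gripper_close(effort=None): open the fingers fully, or close them until they stop; effort is the grip in N (None keeps the last).
- bot.sleep(seconds).
- bot.ik(position, orientation): joint angles nearest the present ones, or None.
- bot.grab_frame(name): name is "side" or "top"; returns a dict with "img" (480x640x3 uint8, blue, green, red), "range_z" (480x640 float32, mm along the optical axis (not along the pixel's ray), 0 where there is no reading), "K" (3x3 intrinsics, pixels), "world_to_cam" (4x4, takes a point from world to camera coordinates). Camera axes: x right, y up, looking along -z (the intrinsics and any distortion apply to the point x, -y, -z); pixel columns grow to the right and rows downward; lengths in mm; the calibration is good to about 2 mm. A picture is of the moment at which its call begins.
A pose or a line that the arm cannot do raises bot.Unreachable and nothing moves.
- bot.job_done(): hands the job in, once; it reports no verdict.
Trained networks look in a picture, given as the dict that the camera call returned (one of the last four; its "shot" number tells which), for a name from the list of things; names that differ only in an ending like _2 or _b are one class to them, and where a whole thing is asked for, a point or a joint stands for the part that bears it (a point fixed in the world has none). Each returns a list of dicts, best first, with "p" (0 to 1); they miss things now and then, are a little off and sometimes report something else, mostly with a low value. They report only what shows in the picture. A call takes as long as a camera call.
- bot.find_in(picture, query): "xy" ([column, row] in pixels, amid what is visible of it).
- bot.mark_of(picture, query): "xy" ([column, row] in pixels: a listed point, or the origin of a listed thing).
Readings, each from a call of its own:
- bot.current_time(): time.
- bot.current_joint_positions(): joint angles.
- bot.current_joint_vel(): joint speeds.
- bot.current_joint_torque(): joint torques, N m.
- bot.current_eef_pos(): TCP position.
- bot.current_orientation(): TCP orientation.
- bot.current_wrist_force(): force on the tool from outside, world axes, zero at the start.
- bot.current_torque(): the same for the moment, N m.
- bot.current_finger_gap(): finger opening in mm.
Only numpy, scipy, OpenCV 4.12 (cv2) and the standard library are available. Lean on these libraries where they do the work, as an engineer would, in place of code of your own. Each camera call takes 0.05 s, during which the arm holds its last target.

## Working session

There is one attempt and no reset: what is moved stays moved. The work goes in short steps, each a Python script; the robot and the scene stay as the last script left them, time stands still between calls to the robot, and variables do not carry over. Pictures are saved under pics/ and viewed, and the job is handed in when it is done.

```bash
ls; mkdir -p pics; cat > h.py <<'E'
import numpy as np, cv2
from workcell import bot
def deproj(f,xy,z=None,zc=None):
    # intersect pixel ray with world plane z, or use depth
    K=f["K"];T=np.array(f["world_to_cam"]);
    d=np.array([(xy[0]-K[0][2])/K[0][0],-(xy[1]-K[1][2])/K[1][1],-1.])
    R=T[:3,:3];t=T[:3,3];o=-R.T@t;w=R.T@d
    if z is not None: return o+w*(z-o[2])/w[2]
    if zc is None:
        c,r=int(round(xy[0])),int(round(xy[1]));p=f["range_z"][r-1:r+2,c-1:c+2];p=p[p>0]
        if len(p)==0:return None
        zc=np.median(p)
    return o+w*zc
def proj(f,p):
    K=np.array(f["K"]);T=np.array(f["world_to_cam"]);c=T[:3,:3]@np.array(p)+T[:3,3]
    return np.array([K[0,0]*c[0]/-c[2]+K[0,2],K[1,1]*-c[1]/-c[2]+K[1,2]])
E
python3 - <<'E'
from h import *
np.set_printoptions(precision=2,suppress=True)
for n in("side","top"):
    f=bot.grab_frame(n);cv2.imwrite(f"pics/{n}0.png",f["img"]);print(n,f["K"],f["world_to_cam"],f.keys())
    for q in["stand","knob_grip","tilt_knob","platform_edge","handle_grip","handle","pointer_tip","mark_tip","beaker","flask","bottle"]:
        r=bot.mark_of(f,q)
        for d in r[:2]:print(q,d["xy"],round(d["p"],2),deproj(f,d["xy"]))
print(bot.finger_overhang,bot.current_time(),bot.current_orientation())
E
```

```text
pics
side [[566.94   0.   318.27]
 [  0.   566.94 228.12]
 [  0.     0.     1.  ]] [[   0.73   -0.68   -0.01 -350.58]
 [   0.43    0.46    0.78 -451.  ]
 [  -0.52   -0.58    0.63 -733.61]
 [   0.      0.      0.      1.  ]] dict_keys(['img', 'range_z', 'K', 'world_to_cam', 'shot'])
stand [356.1, 346.2] 0.73 [527.2  -40.64  55.46]
stand [441.5, 296.5] 0.58 [760.77 -45.27  12.59]
knob_grip [424.2, 347.5] 0.23 [ 577.33 -139.53   98.32]Traceback (most recent call last):
  File "<stdin>", line 6, in <module>
ValueError: it knows: beaker, bottle, flask, handle, handle_grip, knob_grip, mark_tip, platform_edge, pointer_tip, stand
```

```bash
python3 - <<'E'
from h import *
np.set_printoptions(precision=2,suppress=True)
for n in("side","top"):
    f=bot.grab_frame(n);cv2.imwrite(f"pics/{n}0.png",f["img"]);print(n,f["K"],f["world_to_cam"])
    for q in["stand","knob_grip","platform_edge","handle_grip","handle","pointer_tip","mark_tip","beaker","flask","bottle"]:
        r=bot.mark_of(f,q)
        for d in r[:2]:print(q,d["xy"],round(d["p"],2),deproj(f,d["xy"]))
print(bot.finger_overhang,bot.current_time(),bot.current_orientation())
E
```

```text
side [[566.94   0.   318.27]
 [  0.   566.94 228.12]
 [  0.     0.     1.  ]] [[   0.73   -0.68   -0.01 -350.58]
 [   0.43    0.46    0.78 -451.  ]
 [  -0.52   -0.58    0.63 -733.61]
 [   0.      0.      0.      1.  ]]
stand [357.0, 344.3] 0.56 [530.68 -39.32  56.3 ]
stand [440.7, 293.7] 0.5 [761.66 -41.93  17.18]
knob_grip [290.3, 255.0] 0.62 [536.68 134.6  141.02]
platform_edge [313.6, 299.8] 0.78 [552.9   93.46  47.03]
platform_edge [356.6, 345.3] 0.21 [529.23 -39.84  55.38]
handle_grip [428.9, 323.3] 0.66 [ 576.65 -141.15  156.92]
handle [423.9, 345.5] 0.58 [ 576.75 -138.76  103.  ]
pointer_tip [436.2, 337.5] 0.65 [ 608.45 -139.09   96.63]
mark_tip [476.1, 349.5] 0.61 [ 625.26 -201.38  108.49]
mark_tip [370.4, 271.9] 0.56 [695.45  82.84  32.42]
beaker [370.2, 272.5] 0.61 [694.64  82.56  31.5 ]
beaker [314.2, 300.2] 0.31 [553.39  92.38  46.45]
flask [441.6, 294.7] 0.61 [762.15 -43.97  15.6 ]
bottle [255.7, 257.1] 0.76 [561.73 281.46  24.99]
top [[540.92   0.   312.38]
 [  0.   540.92 245.29]
 [  0.     0.     1.  ]] [[  -0.01   -1.     -0.01  181.47]
 [   0.97   -0.01    0.24 -653.63]
 [  -0.24   -0.      0.97 -817.96]
 [   0.      0.      0.      1.  ]]
stand [417.7, 307.7] 0.65 [553.35   0.05  53.18]
knob_grip [332.8, 308.5] 0.73 [541.38 144.48 149.98]
platform_edge [365.6, 307.7] 0.78 [555.    86.14  48.03]
handle_grip [518.2, 279.9] 0.76 [ 579.14 -130.21  161.29]
handle [513.8, 284.2] 0.64 [ 576.19 -130.63  141.02]
pointer_tip [505.8, 271.5] 0.63 [ 604.31 -136.17   97.33]
mark_tip [333.6, 308.7] 0.71 [540.9  143.35 151.31]
mark_tip [513.9, 278.2] 0.51 [ 583.65 -128.05  150.8 ]
beaker [352.8, 220.8] 0.94 [719.79  99.81   3.71]
beaker [543.6, 256.1] 0.55 [ 627.44 -196.73  103.89]
flask [423.0, 187.1] 0.56 [768.34 -23.28  44.81]
bottle [240.3, 298.0] 0.93 [567.32 290.24  91.64]
97.19999999999999 1.25 [[-0.96  0.27 -0.  ]
 [ 0.27  0.96 -0.  ]
 [ 0.   -0.   -1.  ]]
```

View pics/side0.png

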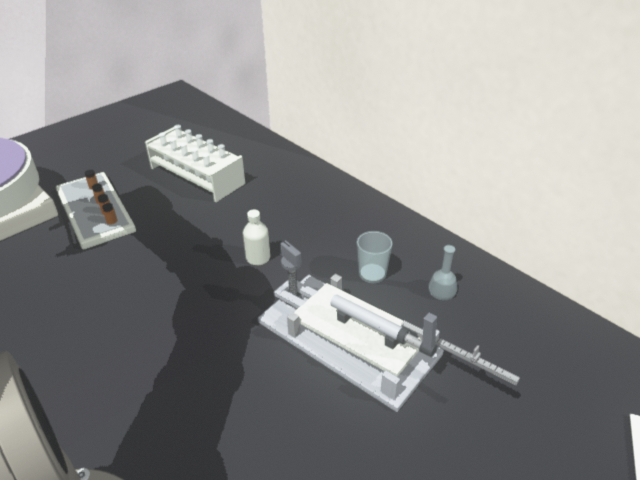

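View pics/top0.png

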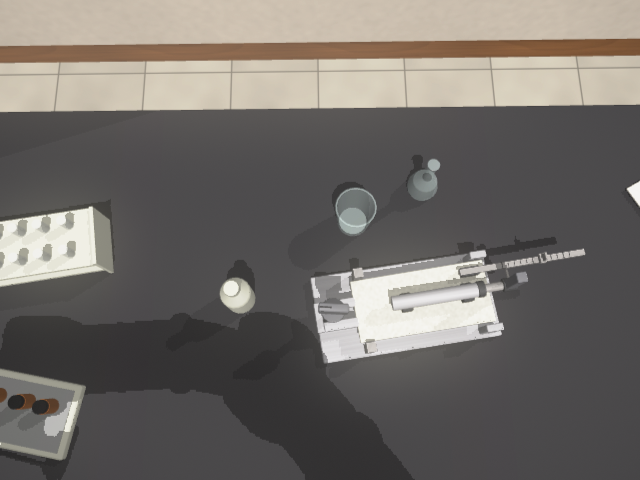

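The stand lies with its knob at the left (top picture, about 333,308) and the handle at the right (about 519,280). The mark is near 543,257 in the top picture and 476,350 in the side picture. Next I'll fit the stand model and zoom in.

```bash
cat >> h.py <<'E'
def pts(s,tilt,travel=0,mark=0):
    # s = x,y,yaw ; returns world points
    c,si=np.cos(s[2]),np.sin(s[2])
    W=lambda p:np.array([s[0]+c*p[0]-si*p[1],s[1]+si*p[0]+c*p[1],p[2]])
    def P(x,y,z): # level coords on platform -> tilted about hinge
        dy,dz=y+110,z-50;ct,st=np.cos(tilt),np.sin(tilt)
        return W([x,-110+ct*dy-st*dz,50+st*dy+ct*dz])
    return dict(knob_grip=W([0,150,136]),platform_edge=P(0,95,62),handle_grip=P(0,-140-travel,140),handle=P(0,-140-travel,90),
      handle_top=P(0,-140-travel,160),
      pointer_tip=P(24,-140-travel,94),mark_tip=P(34,-140-mark,94),stand=W([0,0,0]),
      postA=W([62,95,62]),postB=W([-62,95,62]))
E
python3 - <<'E'
from h import *
from scipy.optimize import least_squares
np.set_printoptions(precision=3,suppress=True)
s=bot.grab_frame("side");t=bot.grab_frame("top")
obs=[(s,"knob_grip",(290.3,255)),(s,"platform_edge",(313.6,299.8)),(s,"handle_grip",(428.9,323.3)),(s,"handle",(423.9,345.5)),(s,"pointer_tip",(436.2,337.5)),(s,"mark_tip",(476.1,349.5)),
(t,"knob_grip",(332.8,308.5)),(t,"platform_edge",(365.6,307.7)),(t,"handle_grip",(518.2,279.9)),(t,"handle",(513.8,284.2)),(t,"pointer_tip",(505.8,271.5)),(t,"mark_tip",(543.6,256.1))]
def r(v):
    p=pts(v[:3],v[3]/100,0,v[4]);return np.concatenate([proj(f,p[n])-o for f,n,o in obs])
q=least_squares(r,[555,0,.1,-8,70],loss="soft_l1",x_scale=[10,10,.1,1,10])
print(q.x);print(r(q.x).reshape(-1,2))
for f,n in((s,"side"),(t,"top")):
    im=f["img"].copy()
    x0,y0,x1,y1=(240,220,540,420) if n=="side" else (295,200,595,380)
    cv2.imwrite(f"pics/{n}z.png",cv2.resize(im[y0:y1,x0:x1],None,fx=2.66,fy=2.66,interpolation=cv2.INTER_CUBIC))
    big=cv2.resize(im[y0:y1,x0:x1],None,fx=2.66,fy=2.66,interpolation=cv2.INTER_CUBIC)
    for k,p in pts(q.x[:3],q.x[3]/100,0,q.x[4]).items():
        a=(proj(f,p)-[x0,y0]+.5)*2.66;cv2.circle(big,(int(a[0]),int(a[1])),3,(0,0,255),1)
    cv2.imwrite(f"pics/{n}f.png",big)
E
```

```text
[565.084  -4.926   0.145  -6.516  64.181]
[[-0.277 -2.01 ]
 [ 0.818  1.   ]
 [ 0.293  2.688]
 [ 3.566  2.471]
 [-0.964 -0.473]
 [-1.191  1.693]
 [ 0.339 -0.139]
 [-1.854  2.206]
 [-0.183 -1.249]
 [-5.103 -0.257]
 [-0.009 -2.5  ]
 [ 0.398  0.259]]
```

View pics/sidef.png

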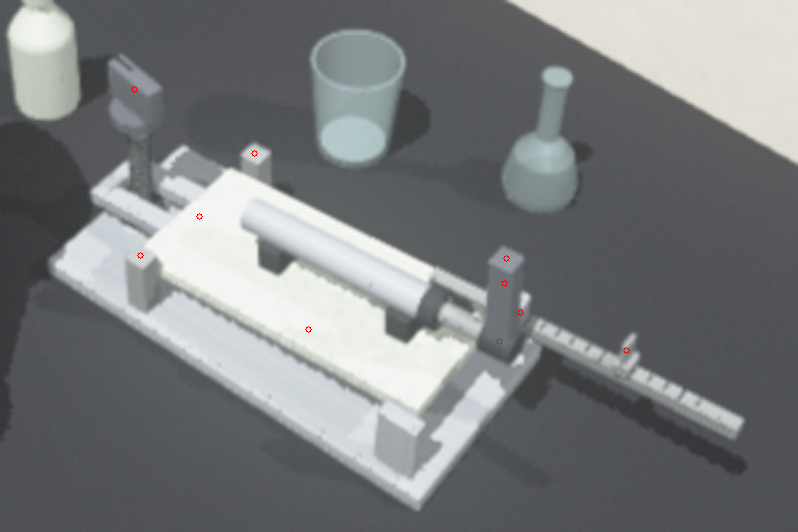

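View pics/topf.png

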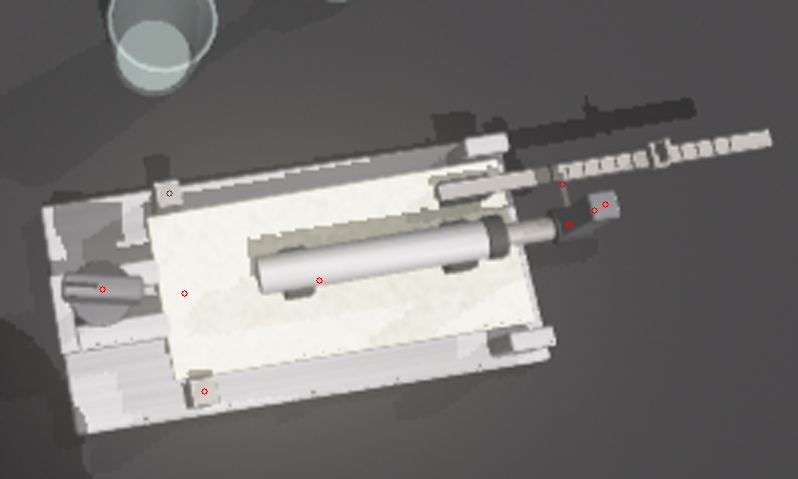

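The fit is consistent: stand yaw about 8.3°, tilt about -0.065, mark about 64 mm. Next I'll measure the knob bar's direction from depth and check the IK.

```bash
cat >> h.py <<'E'
def cloud(f,box):
    x0,y0,x1,y1=box;rr,cc=np.mgrid[y0:y1,x0:x1];z=f["range_z"][y0:y1,x0:x1]
    K=f["K"];T=np.array(f["world_to_cam"])
    d=np.stack([(cc-K[0][2])/K[0][0],-(rr-K[1][2])/K[1][1],-np.ones_like(z)],-1)*z[...,None]
    return ((d-T[:3,3])@T[:3,:3])[z>0]
def down(yaw): # tool z down, tool y at angle yaw (deg) from world x
    a=np.radians(yaw);y=np.array([np.cos(a),np.sin(a),0]);z=np.array([0,0,-1.]);return np.stack([np.cross(y,z),y,z],1)
def bar(f):
    c=cloud(f,(310,285,365,335));b=c[(c[:,2]>143)&(c[:,2]<160)]
    r=cv2.minAreaRect(b[:,:2].astype(np.float32));m=np.linalg.svd(b[:,:2]-b[:,:2].mean(0))[2][0]
    return len(b),b[:,2].mean(),b[:,:2].mean(0),r,np.degrees(np.arctan2(m[1],m[0]))
E
python3 - <<'E'
from h import *
np.set_printoptions(precision=2,suppress=True)
f=bot.grab_frame("top");print(bar(f))
c=cloud(f,(495,260,540,300));b=c[c[:,2]>150];print("handle",len(b),b.mean(0),cv2.minAreaRect(b[:,:2].astype(np.float32)))
s=[565.08,-4.93,.145]
p=pts(s,0,0,64)
for k in p:print(k,p[k])
# post vs platform heights
for n in("postA","postB","platform_edge"):
    q=proj(f,pts(s,-.065)[n]);print(n,deproj(f,q))
P0=p["knob_grip"].copy();P0[2]=224
for base in(8.3,188.3,-171.7):
  for d in(-14.7+0,): pass
for y in(-6,-81,174,99): print(y,bot.ik(P0,down(y)))
H=p["handle_grip"].copy();H[2]=218
for y in(98.3,-81.7): print(y,bot.ik(H,down(y)))
print(bot.current_time())
E
```

```text
(294, np.float64(150.08477075987426), array([542.72, 144.17]), ((543.1370849609375, 144.1781005859375), (44.90409851074219, 14.19973087310791), 86.5890121459961), np.float64(-92.89215607684217))
handle 143 [ 582.87 -134.29  160.4 ] ((583.5590209960938, -135.51683044433594), (15.877018928527832, 16.016164779663086), 7.267915725708008)
knob_grip [543.41 143.5  136.  ]
platform_edge [551.35  89.07  62.  ]
handle_grip [ 585.31 -143.46  140.  ]
handle [ 585.31 -143.46   90.  ]
handle_top [ 585.31 -143.46  160.  ]
pointer_tip [ 609.06 -139.99   94.  ]
mark_tip [ 628.2  -201.88   94.  ]
stand [565.08  -4.93   0.  ]
postA [612.7   98.03  62.  ]
postB [490.    80.11  62.  ]
postA [612.53  98.1   62.88]
postB [490.    80.12  62.02]
platform_edge [551.4   89.34  47.84]
-6 [-50.84  22.18  36.96 112.65 -17.08  50.58 -10.93]
-81 [-57.3   24.61  45.95 112.96 -22.46  51.59 -80.67]
174 [-26.54  18.91   6.3  111.29  -2.66  49.94 155.13]
99 [-38.81  19.76  21.41 112.01  -9.29  49.87  86.46]
98.3 [-23.63  27.94  41.45 107.87 -22.93  52.75 126.99]
-81.7 [-34.6   35.94  59.66 108.38 -36.89  57.54 -40.22]
1.4
```

```bash
python3 - <<'E'
from h import *
np.set_printoptions(precision=2,suppress=True)
k=[543.1,144.0]
bot.move_to([*k,300],down(-3))
bot.servo_line([*k,222],vel=80)
print(bot.current_wrist_force(),bot.current_time())
bot.gripper_close(50)
print(bot.current_finger_gap(),bot.current_wrist_force(),bot.current_torque())
bot.servo_line([*k,222],down(-43),vel=20)
print(bot.current_wrist_force(),bot.current_torque(),bot.current_time())
bot.servo_line([*k,222],down(-81.75),vel=20)
print(bot.current_eef_pos(),bot.current_orientation(),bot.current_wrist_force(),bot.current_torque(),bot.current_finger_gap(),bot.current_time())
for n in("side","top"):
    f=bot.grab_frame(n);cv2.imwrite(f"pics/{n}1.png",f["img"])
E
```

```text
[-0.42  0.07  0.43] 4.75
13.806742644234342 [ 0.03 -0.15 -0.16] [-0.08  0.04 -0.04]
[ 4.21 -1.41 -3.47] [-0.49 -0.9  -0.14] 6.8
[543.41 143.64 222.02] [[ 0.99  0.14  0.  ]
 [ 0.14 -0.99 -0.  ]
 [ 0.    0.   -1.  ]] [ 4.93 -3.53 -4.09] [-0.86 -1.1  -0.01] 13.456320731820936 7.625
```

View pics/side1.png

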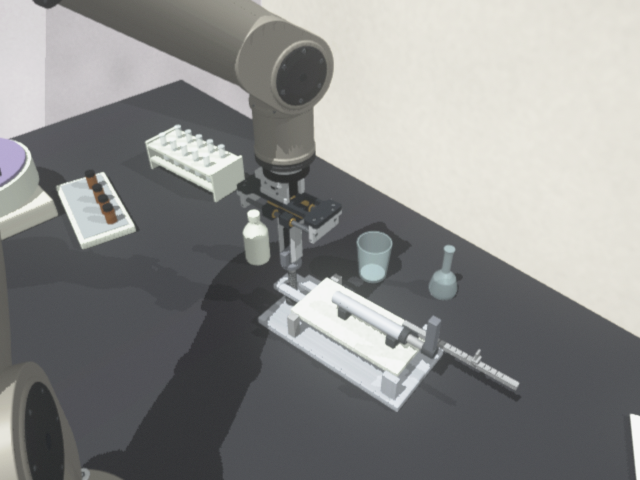

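View pics/top1.png

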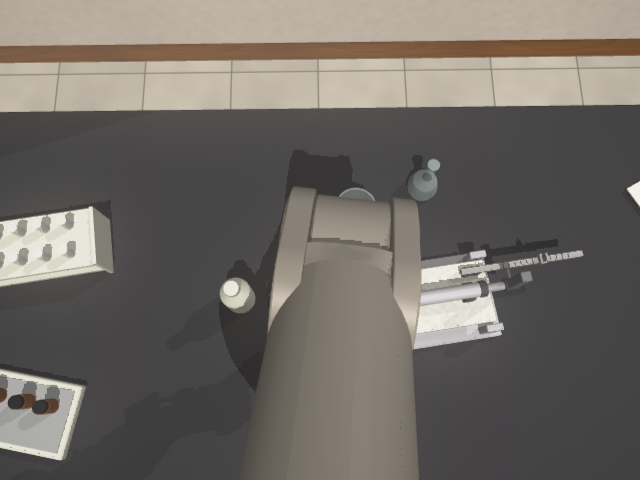

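The jaws hold the knob bar (13.5 mm gap) and the platform has risen. I'll release, back off and measure how level it is.

```bash
cat >> h.py <<'E'
S=[564.7,-4.8,np.radians(8.25)]
def level(f):
    out={}
    x0=[min(proj(f,pts(S,0)[n])[i] for n in("postA","postB","platform_edge","handle")) for i in(0,1)]
    c=cloud(f,(230,200,560,420))
    d=c[:,:2]-S[:2];cs,sn=np.cos(S[2]),np.sin(S[2]);X=d[:,0]*cs+d[:,1]*sn;Y=-d[:,0]*sn+d[:,1]*cs;Z=c[:,2]
    for n,m in(("postA",(abs(X-62)<6)&(abs(Y-95)<6)),("postB",(abs(X+62)<6)&(abs(Y-95)<6))):
        m&=(Z>55);out[n]=(m.sum(),np.median(Z[m]) if m.any() else None)
    m=(abs(X)<47)&(abs(X)>20)&(Y>-100)&(Y<100)&(Z>30)&(Z<66)
    A=np.stack([X[m],Y[m]+110,np.ones(m.sum())],1);z=Z[m]
    for _ in range(5):
        q=np.linalg.lstsq(A,z,rcond=None)[0];k=abs(A@q-z)<2;A,z=A[k],z[k]
    out["plane"]=(q,len(z));out["edge"]=q[1]*205+q[2]
    for n,xx in(("nearA",40),("nearB",-40)):
        m=(abs(X-xx)<7)&(abs(Y-95)<10)&(Z>40)&(Z<70);out[n]=(m.sum(),np.median(Z[m]) if m.any() else None)
    return out
E
python3 - <<'E'
from h import *
np.set_printoptions(precision=4,suppress=True)
bot.ungrasp()
p=bot.current_eef_pos()
bot.servo_line([p[0],p[1],300],vel=100)
bot.move_to([300,520,302],down(-40))
print(bot.current_time())
for n in("side","top"):
    f=bot.grab_frame(n);cv2.imwrite(f"pics/{n}2.png",f["img"]);print(n,level(f))
    x0,y0,x1,y1=(240,220,540,420) if n=="side" else (295,200,595,380)
    cv2.imwrite(f"pics/{n}2z.png",cv2.resize(f["img"][y0:y1,x0:x1],None,fx=2.66,fy=2.66,interpolation=cv2.INTER_CUBIC))
print(bar(f))
E
```

```text
11.5833
side {'postA': (np.int64(31), np.float64(61.725210273754804)), 'postB': (np.int64(34), np.float64(61.644039356712895)), 'plane': (array([ 0.003 , -0.0003, 61.8998]), 1611), 'edge': np.float64(61.84624273068279), 'nearA': (np.int64(58), np.float64(61.86980454597941)), 'nearB': (np.int64(67), np.float64(61.48869831421886))}
top {'postA': (np.int64(54), np.float64(62.74951733785571)), 'postB': (np.int64(56), np.float64(63.07501951158586)), 'plane': (array([-0.0004,  0.0018, 62.3305]), 3009), 'edge': np.float64(62.70479790953005), 'nearA': (np.int64(97), np.float64(62.591213973304974)), 'nearB': (np.int64(106), np.float64(62.41785906139654))}
(290, np.float64(150.258837595617), array([542.6556, 143.8711]), ((543.2998046875, 143.79461669921875), (46.033042907714844, 13.864097595214844), 8.193117141723633), np.float64(-171.9590665233869))
```

View pics/side2z.png

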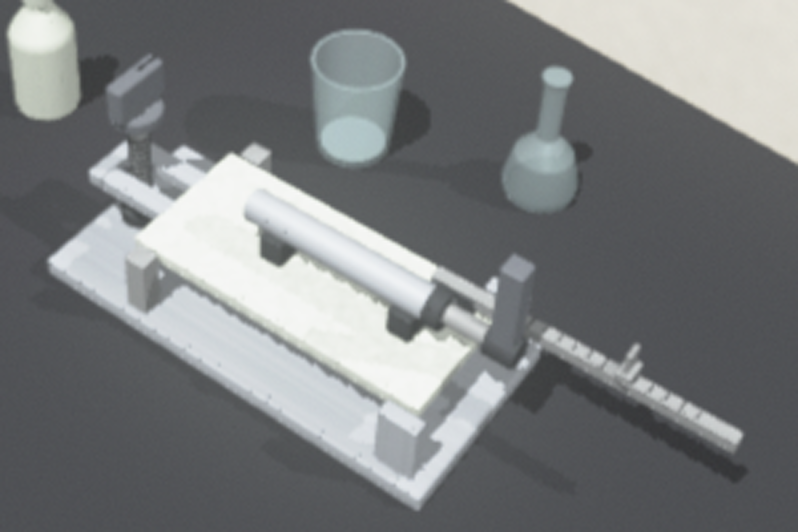

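View pics/top2z.png

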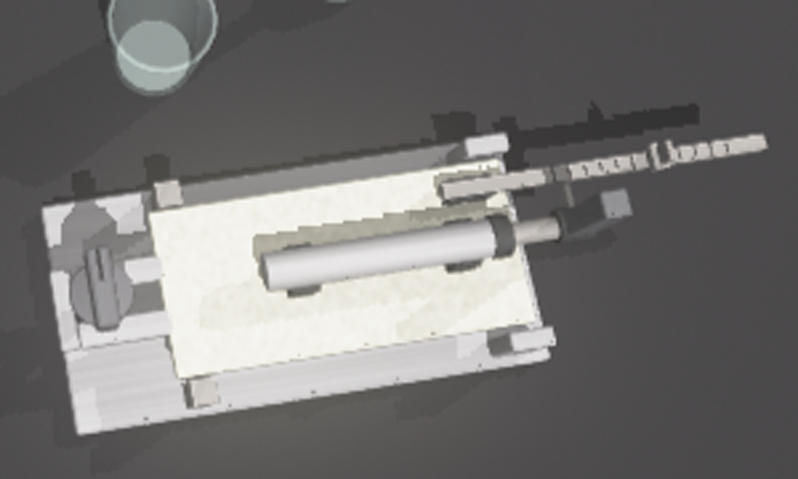

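The platform is flush to within about 0.2 mm by the post and platform depths, and the knob bar is parallel to the stand's x axis. Next I'll measure the handle and mark in the stand frame.

```bash
cat >> h.py <<'E'
def stc(f,box):
    c=cloud(f,box);d=c[:,:2]-S[:2];cs,sn=np.cos(S[2]),np.sin(S[2])
    return np.stack([d[:,0]*cs+d[:,1]*sn,-d[:,0]*sn+d[:,1]*cs,c[:,2]],1)
def W(x,y,z):
    c,s=np.cos(S[2]),np.sin(S[2]);return np.array([S[0]+c*x-s*y,S[1]+s*x+c*y,z])
E
python3 - <<'E'
from h import *
np.set_printoptions(precision=2,suppress=True)
for n in("side","top"):
    f=bot.grab_frame(n);c=stc(f,(230,200,600,420))
    h=c[(c[:,2]>155)&(c[:,2]<165)&(abs(c[:,0])<20)&(c[:,1]<-100)]
    print(n,"handle",len(h),h.mean(0),h.min(0),h.max(0))
    m=c[(c[:,2]>88)&(c[:,2]<108)&(abs(c[:,0]-34)<8)&(c[:,1]<-170)]
    print("mark",len(m),m)
    p=c[(c[:,2]>88)&(c[:,2]<100)&(abs(c[:,0]-18)<7)&(c[:,1]<-125)];print("pointer",len(p),p.mean(0))
    for q in("mark_tip","pointer_tip","handle_grip"):
        for d in bot.mark_of(f,q)[:2]:
            w=deproj(f,d["xy"],z=140 if q=="handle_grip" else 94)-[S[0],S[1],0];print(q,d["xy"],round(d["p"],2),w[0]*np.cos(S[2])+w[1]*np.sin(S[2]),-w[0]*np.sin(S[2])+w[1]*np.cos(S[2]))
E
```

```text
side handle 105 [  -1.46 -142.18  159.27] [  -9.03 -149.4   155.13] [   9.25 -133.03  162.56]
mark 41 [[  40.91 -205.11   99.83]
 [  40.78 -206.63  101.13]
 [  36.76 -205.18  101.48]
 [  38.2  -206.26  100.92]
 [  39.13 -207.49  100.95]
 [  32.74 -206.71  104.16]
 [  33.35 -208.02  104.58]
 [  39.48 -207.78   98.41]
 [  30.89 -204.66  101.96]
 [  33.46 -205.41  100.02]
 [  33.69 -206.83  100.9 ]
 [  37.31 -207.29   97.71]
 [  30.97 -205.02   99.72]
 [  30.75 -206.57  101.16]
 [  33.55 -207.26   98.94]
 [  38.85 -207.25   93.72]
 [  28.13 -204.73   99.87]
 [  31.63 -205.21   96.79]
 [  29.46 -207.32  100.58]
 [  33.59 -207.63   96.75]
 [  38.66 -207.7    91.8 ]
 [  28.92 -204.89   96.77]
 [  30.09 -206.04   96.51]
 [  29.57 -207.68   98.32]
 [  34.84 -207.67   93.1 ]
 [  29.6  -205.07   93.79]
 [  30.59 -206.28   93.76]
 [  28.84 -208.27   97.07]
 [  29.97 -205.35   91.18]
 [  30.58 -206.67   91.62]
 [  33.18 -207.42   89.62]
 [  35.05 -209.88   89.7 ]
 [  28.65 -204.62   89.44]
 [  27.44 -206.46   92.12]
 [  28.97 -207.52   91.43]
 [  32.62 -207.97   88.14]
 [  27.28 -206.89   90.16]
[... 1569 characters left out ...]
  103.  ]
 [  29.26 -206.04  100.98]
 [  30.69 -203.17   89.05]
 [  30.12 -203.78   91.21]
 [  29.17 -203.22   95.88]
 [  28.59 -203.78   98.12]
 [  28.   -204.32  100.38]
 [  29.48 -201.62   88.01]
 [  28.99 -202.5    89.59]
 [  28.57 -203.58   90.73]
 [  28.3  -205.11   90.87]
 [  27.5  -202.46   88.75]
 [  27.18 -203.85   89.21]
 [  26.76 -207.32   88.65]
 [  26.41 -198.9    88.58]]
pointer 27 [  17.74 -139.57   94.25]
mark_tip [546.6, 256.4] 0.39 34.85614045315401 -208.1834568501081
pointer_tip [505.4, 269.1] 0.88 24.7524584086463 -137.27368715118322
pointer_tip [354.4, 222.2] 0.36 140.30909511915186 89.67928226193729
handle_grip [517.6, 280.7] 0.69 -2.218328213631384 -133.57065447740925
```

```bash
python3 - <<'E'
from h import *
np.set_printoptions(precision=2,suppress=True)
for y in(98.25,-81.75):
    bad=[bot.ik(W(0,-140-t,z),down(y)) for t,z in((0,300),(0,218),(30,218),(65,218),(75,218))]
    print(y,[b if b is None else np.array(b) for b in bad])
E
```

```text
98.25 [array([-32.73,  25.46,  54.03, 104.02, -23.12,  62.37, 127.93]), array([-24.47,  28.27,  42.66, 107.98, -23.72,  52.91, 127.68]), array([-21.38,  29.48,  42.75, 106.41, -24.5 ,  53.66, 130.81]), array([-17.63,  30.91,  42.52, 104.35, -25.22,  54.59, 134.08]), array([-16.52,  31.32,  42.39, 103.71, -25.38,  54.87, 134.94])]
-81.75 [array([-24.46,  21.54,  41.46, 103.64, -16.16,  60.87, -58.78]), array([-36.61,  38.57,  63.82, 108.53, -40.55,  59.38, -36.98]), array([-30.54,  36.29,  58.18, 106.85, -36.45,  57.84, -38.42]), array([-27.48,  38.85,  59.78, 104.83, -38.89,  59.7 , -33.88]), array([-30.17,  45.88,  69.07, 104.36, -47.67,  65.1 , -25.9 ])]
```

```bash
python3 - <<'E'
from h import *
np.set_printoptions(precision=2,suppress=True)
bot.move_to(W(0,-140,300),down(-81.75));print(bot.current_joint_positions())
bot.servo_line(W(0,-140,218),vel=80)
print(bot.current_wrist_force(),bot.current_joint_positions(),bot.current_time())
bot.gripper_close(30)
print(bot.current_finger_gap(),bot.current_wrist_force(),bot.current_torque())
bot.servo_line(W(0,-170,218),vel=40)
print(bot.current_wrist_force())
bot.servo_line(W(0,-204,218),vel=30)
print(bot.current_eef_pos()-W(0,-204,218),bot.current_finger_gap(),bot.current_wrist_force(),bot.current_torque(),bot.current_joint_positions(),bot.current_time())
for n in("side","top"):
    f=bot.grab_frame(n);cv2.imwrite(f"pics/{n}3.png",f["img"])
    cv2.imwrite(f"pics/{n}3z.png",cv2.resize(f["img"][290:410,400:560] if n=="side" else f["img"][200:320,470:630],None,fx=5,fy=5,interpolation=cv2.INTER_CUBIC))
E
```

```text
[-24.54  21.56  41.43 103.63 -16.17  60.87 -58.78]
[ 0.47 -0.51  0.01] [-21.48  26.96  38.31 107.79 -20.82  52.29 -55.01] 15.8167
15.65595026177688 [-0.8  -1.75 -0.09] [-0.25 -0.02  0.04]
[-1.16  5.2   2.41]
[-0.04  0.63 -0.03] 15.737589646423318 [-2.06  6.88  4.15] [1.44 0.68 0.  ] [-14.67  29.44  37.83 104.25 -21.96  53.84 -48.92] 19.175
```

View pics/side3.png

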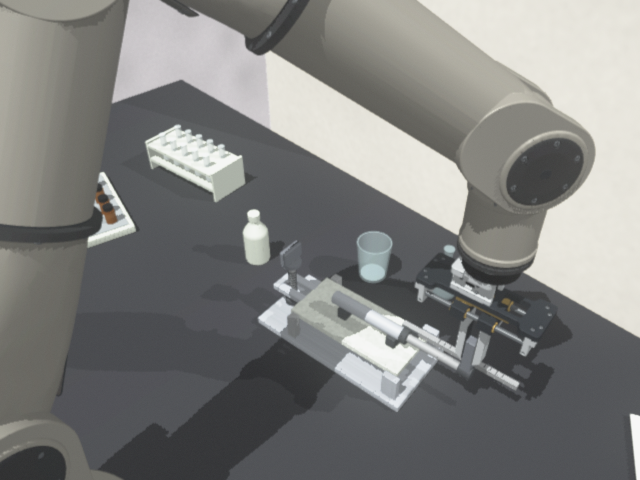

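View pics/side3z.png

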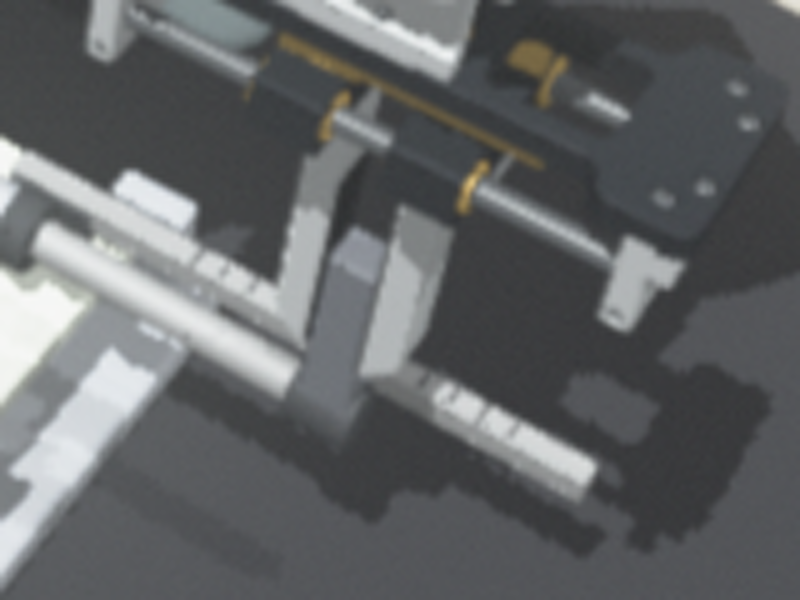

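View pics/top3.png

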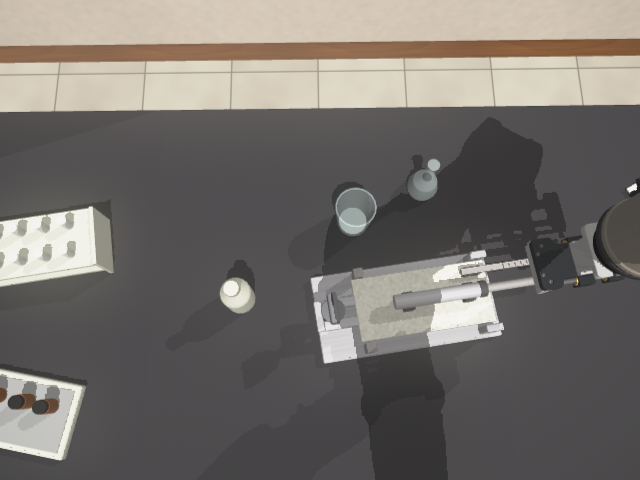

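The handle is gripped with its top at about (472,340) in the side picture, but a finger and the handle hide the pointer and mark in both views. I'll get the mark-to-pointer distance from the home pictures by rectifying them to planes of known height, and compare it with the handle's measured displacement.

```bash
cat > rect.py <<'E'
from h import *
def rect(f,img,z,x0,x1,y0,y1,s=8):
    # out col = -y direction, row = x ; s px/mm
    cs=np.array([[x0,y0],[x1,y0],[x1,y1],[x0,y1]],float)
    src=np.float32([proj(f,W(x,y,z)) for x,y in cs]);dst=np.float32([[(y0-y)*s,(x-x0)*s] for x,y in cs])
    return cv2.warpPerspective(img,cv2.getPerspectiveTransform(src,dst),(int((y0-y1)*s),int((x1-x0)*s)),flags=cv2.INTER_CUBIC)
E
python3 - <<'E'
from rect import *
for n in("side","top"):
    f=bot.grab_frame(n);img=cv2.imread(f"pics/{n}2.png")
    a=[]
    for z,x0,x1,lab in((102,20,50,"blade top z102"),(94,8,34,"pointer z94"),(160,-14,14,"handle top z160")):
        r=rect(f,img,z,x0,x1,-125,-220)
        for k in range(0,95,5): cv2.line(r,(k*8,0),(k*8,8 if k%10 else 16),(0,0,255),1)
        cv2.putText(r,lab+" y from -125",(300,16),0,.5,(0,255,255),1);a.append(r)
    cv2.imwrite(f"pics/rect_{n}.png",np.vstack(a)[:600])
    np.save(f"pics/r_{n}.npy",np.vstack(a));print(np.vstack(a).shape)
E
```

```text
(672, 760, 3)
(672, 760, 3)
```

```bash
python3 - <<'E'
import cv2,numpy as np
for n in("side","top"):
    r=np.load(f"pics/r_{n}.npy");cv2.imwrite(f"pics/rs_{n}.png",cv2.resize(r,(760,600)))
E
```

```text
(no output)
```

View pics/rs_side.png

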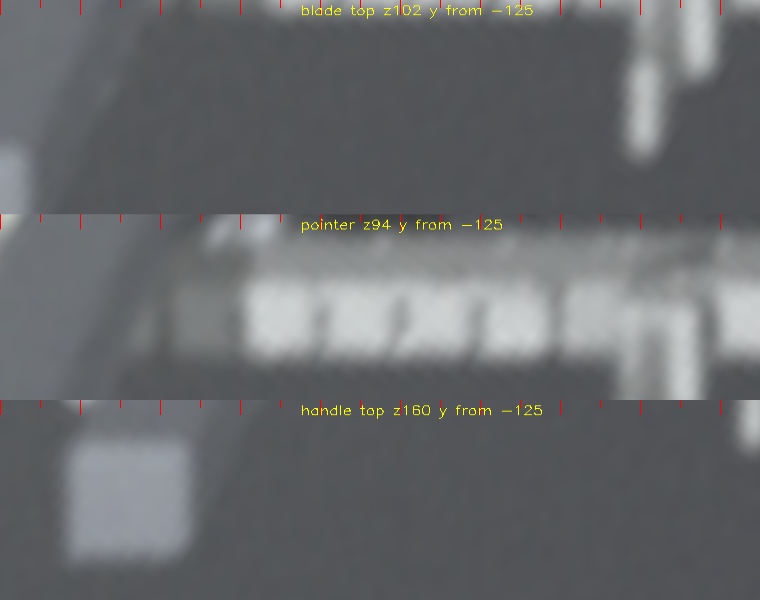

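View pics/rs_top.png

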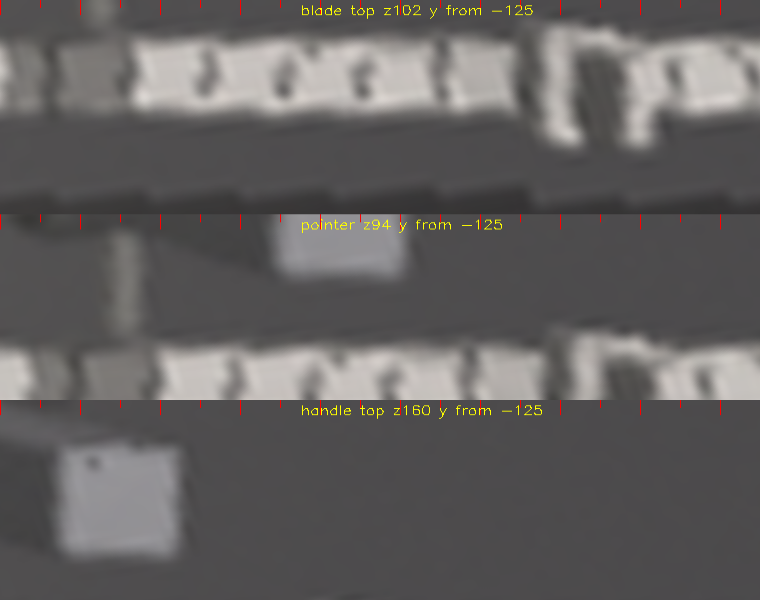

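At home, the blade-to-pointer distance reads 64.6 mm in the top view (blade top -205.0, pointer -140.4). The side view also gives 64.6 mm (blade -205.6, handle -141.0). Next, the handle's current displacement in the side view.

```bash
python3 - <<'E'
from rect import *
np.set_printoptions(precision=2,suppress=True)
f=bot.grab_frame("side")
print(bot.current_eef_pos()-W(0,-204,218),bot.current_wrist_force(),bot.current_time())
a=[]
for im,y0 in((cv2.imread("pics/side2.png"),-125),(f["img"],-188)):
    r=rect(f,im,160,-14,14,y0,y0-60)
    for k in range(0,60,5): cv2.line(r,(k*8,0),(k*8,8),(0,0,255),1)
    a.append(r)
# match the home handle top in the current image
b=lambda i:cv2.cvtColor(i,cv2.COLOR_BGR2GRAY).astype(np.float32)
t=b(a[0])[40:190,56:200];
for kern in(None,"grad"):
    A,T=b(a[1]),t
    if kern: A=cv2.Sobel(A,cv2.CV_32F,1,0,ksize=5);T=cv2.Sobel(T,cv2.CV_32F,1,0,ksize=5)
    m=cv2.matchTemplate(A,T,cv2.TM_CCOEFF_NORMED);_,v,_,l=cv2.minMaxLoc(m);print(v,l,"travel",63+(l[0]-56)/8)
cv2.imwrite("pics/match.png",np.vstack(a))
E
```

```text
[-0.06  0.66 -0.03] [-2.24  6.84  3.26] 19.425
0.6852037310600281 (171, 30) travel 77.375
0.69720458984375 (186, 10) travel 79.25
```

View pics/match.png

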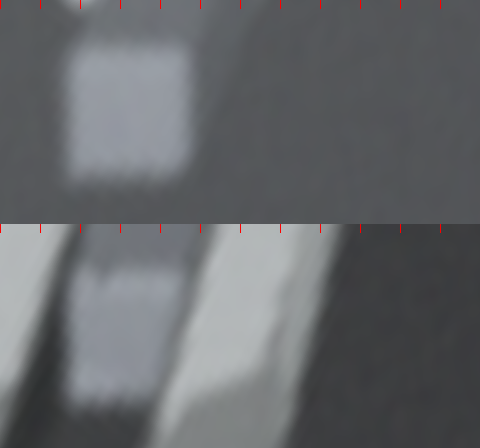

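Displacement now is about 63.1 mm by image and 63.2 mm by arm kinematics. I'll draw about 1.6 mm more, to about 64.7 mm.

```bash
python3 - <<'E'
from rect import *
np.set_printoptions(precision=3,suppress=True)
bot.servo_line(W(0,-205.6,218),vel=5);bot.sleep(.5)
for n in("side","top"):
    f=bot.grab_frame(n);print(n,level(f));cv2.imwrite(f"pics/{n}4.png",f["img"])
    if n=="side":
        g=lambda i,y0:cv2.cvtColor(rect(f,i,160,-8,2,y0,y0-30),cv2.COLOR_BGR2GRAY).astype(float)
        for nm,i,y0 in(("home",cv2.imread("pics/side2.png"),-125),("s3",cv2.imread("pics/side3.png"),-188),("now",f["img"],-188)):
            p=g(i,y0).mean(0);d=np.gradient(p);s=slice(45,95);w=np.clip(d[s],0,None)**2;print(nm,"left edge y",y0-(np.arange(45,95)*w).sum()/w.sum()/8)
        r=bot.mark_of(f,"pointer_tip")+bot.mark_of(f,"mark_tip");print([(d["xy"],d["p"]) for d in r])
e=bot.current_eef_pos();d=e-np.array(W(0,0,0));print("tcp stand y",-d[0]*np.sin(S[2])+d[1]*np.cos(S[2]),bot.current_finger_gap(),bot.current_wrist_force(),bot.current_joint_vel(),bot.current_time())
E
```

```text
side {'postA': (np.int64(28), np.float64(61.72458958991986)), 'postB': (np.int64(34), np.float64(61.72985995732857)), 'plane': (array([ 0.001, -0.001, 62.012]), 1641), 'edge': np.float64(61.75869577396994), 'nearA': (np.int64(57), np.float64(62.138265729156736)), 'nearB': (np.int64(62), np.float64(61.541165388420765))}
home left edge y -133.5098129922143
s3 left edge y -196.7105478510399
now left edge y -198.1117031745112
[([471.8, 359.3], 0.74), ([292.1, 256.5], 0.6)]
top {'postA': (np.int64(53), np.float64(63.04090455622009)), 'postB': (np.int64(54), np.float64(62.16805445096909)), 'plane': (array([ 0.003,  0.001, 62.452]), 3015), 'edge': np.float64(62.73705879519304), 'nearA': (np.int64(98), np.float64(62.62371685791781)), 'nearB': (np.int64(107), np.float64(62.852579056787896))}
tcp stand y -204.87917182242717 15.890611893618695 [-1.367  7.711  3.685] [-0.024  0.07   0.008 -0.057  0.017  0.047  0.099] 20.5917
```

View pics/side4.png

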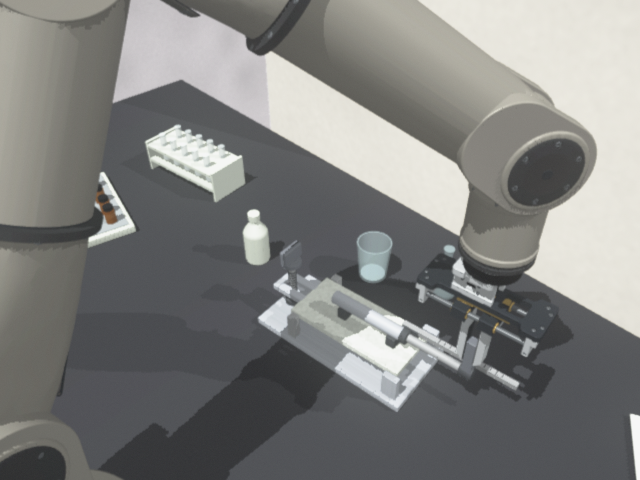

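```bash
python3 -c "
from workcell import bot
bot.job_done()"
```

```text
the job is handed in; nothing more can be done
```

The platform is level, and I handed the job in at about 21 s with the arm still holding the rod opposite the mark. I never saw the pointer and mark side by side at the end, because a finger and the handle hid both in both cameras. That alignment is inferred.

**Platform:** With the rod home, I turned the tilt knob about 79° clockwise. Depth readings from both cameras put the platform's knob end within about 0.2 mm of the mean height of the two posts. It read the same with the rod drawn. The knob bar also ended within about 0.2° of the stand's x axis.

**Rod:** I gripped the handle and drew it against the spring, and the grip read about 8 N against the pull at the end.

| Distance | Method | Reading |
|---|---|---|
| Pointer to mark, before drawing | top picture, from the pointer | 64.6 mm |
| Pointer to mark, before drawing | side picture, from the handle's middle | 64.6 mm |
| Pointer to mark, before drawing | top picture, from the handle's middle | 65.25 mm (disagrees by about 0.6 mm) |
| Rod travel at the end | side picture, handle edge | 64.6 mm |
| Rod travel at the end | arm position | 64.7 mm |

**Left alone:** I did not touch the mark clip, glassware or bottle. In the last side picture the beaker and bottle stood in place; the flask was mostly hidden behind the gripper there, but had looked undisturbed in the top picture taken just before the last 1.5 mm of draw.

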